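# Lock the service cover of the roll slicer

### The arm

A 6-joint arm with a two-finger parallel gripper is mounted at the origin on the work surface. World frame = base frame: x ahead of the robot, y to its left, z up, the work surface at z = 0. Lengths are in mm, angles in rad, forces in N, time in s.
With the tool pointing down it reaches from about 400 to 925 mm from the base axis. Payload 12.5 kg.
Tool frame: the origin (TCP) lies on the mounting face of the last link; the fingertips stand 190 mm ahead of it and the grasp point (between the pads) lies 171 mm ahead of it (env.tcp_to_tips is the distance from the TCP to the fingertips, in mm); x points along the fingers, y is the direction in which the jaws open and shut, and the axes are right-handed (so a half turn about x gives the same grasp; the last joint's range is limited). The gripper opens to 95 mm and grips with 3 to 60 N. Pads are 20 mm wide; open, the fingers measure 119 mm over their backs; the gripper's body (75 mm by 180 mm) begins 59 mm behind the grasp point.
Start: joints at [1.128, 0.491, 1.559, -0, 1.092, -0.106], TCP at [206.519, 589.894, 404.761] pointing down, gripper open.
Joint ranges: [-3.1, 3.1], [-0.84, 2.19], [0.05, 2.79], [-1.13, 4.28], [0.06, 2.93], [-2.69, 2.69]. Speed limits (rad/s): [2.22, 2.22, 2.79, 3.14, 3.14, 3.14].

### API

Orientations are given as [roll, pitch, yaw] about the fixed x, y, z axes, in that order (R = Rz(yaw) Ry(pitch) Rx(roll)).
In Python, from cell import monitor, cams, job, env gives the robot as it stands. The module is installed in compiled form; this text tells all that it offers.
- The arm moves only by the tool apply_moves, never from a script. Its argument "series" is a list of rows, each a list of 3 entries, a list of its own where there are three numbers: the closure, from -1 (fully open) to 1 (shut), so that 0 is half open, then the shift along the tool's x, y, z in cm, then the turn about the tool's x in rad. A call has 1 to 20 rows; each row is the pose to reach, as a shift and turn from the pose commanded when the call began, along the tool's axes at that moment; what a row does not reach only later rows make up. A row lasts 1/8 s, in which the tool goes at most 62.5 mm and 10.7 degrees, less where a joint would pass 70% of its speed; a pose out of reach is approached as far as the arm can. A call with a gripper value outside its range is refused whole. The fingers move at their own pace and stop on an object; the grip force is fixed at half the most. Time passes only in rows, so rows that repeat a pose let the fingers close. It gives the time, the measured TCP pose, the force and the opening at its end, in the units of the state.
- monitor.state(): the state, without advancing time (a new reading comes with each control period).
- cams.read_camera(name): name is "side" or "top"; returns a dict with "image" (480x640x3 uint8, red, green, blue), "fx", "fy", "cx", "cy" (pixels), "k1" (the pictures are not rectified: a ray, as slopes to the right and down, at radius r is drawn at 1 + k1 r^2 times it, then the intrinsics apply), "position" and "orientation" of the camera in the world. Camera axes: x right, y down, z forward; pixel columns grow to the right and rows downward; lengths in mm; the calibration is good to about 2 mm. A picture is of the moment at which its call begins. There is no depth.
- job.job_done(): hands the job in, once; it reports no verdict.
The state is a dict: "t": time; "joints": joint angles; "qvel": joint speeds; "tau": joint torques, N m; "eef_pos": TCP position; "tcp_rot": TCP orientation; "ft_force": force on the tool from outside, world axes, zero at the start; "moment": the same for the moment, N m; "opening": opening from 0.0 (shut) to 1.0 (fully open).
Only numpy, scipy, OpenCV 4.12 (cv2) and the standard library are available. Lean on these libraries where they do the work, as an engineer would, in place of code of your own. Each camera call takes 0.05 s, during which the arm holds its last target. There are 200 camera calls.

### The job

Swing the open service cover of the bread-roll slicer down until it is shut. Push its black sprung quarter-turn stud in, bar in line with the box so that it passes the catch, until you feel it bottom; ease it back about 6 mm, where it is free to turn, and turn it a quarter turn clockwise, never forcing or ramming it. Let it go, locked and with the cover shut, and leave the other things alone.

Things in the scene. Friction and masses are not known exactly. Their poses are not given: they have to be found in the camera images.
- slicer: Bread-roll slicer, fixed to the worktop. Origin: centre of the underside of its steel drive box (230 mm along x, 220 along y, 85 high, open on top under the cover); z up. Behind the box (own x 115 to 285 mm) a white bed, fences and a steel drum, up to 112 mm high. The cover's hinge line runs along own y at own x = 95 mm, z = 85 mm.
- cover (a joint): Angle (rad) of the steel cover plate about the hinge at its far edge: 0 shut, level on the box; grows to 1.1 as the near edge lifts. Stiff hinge: it stays where left; about 1 to 5 N on the outer face near the near edge swings it down.
- cover_edge (a point): Middle of the cover's near edge, on its outer (upper) face. The plate reaches 212 mm from the hinge line (a 70 mm wide lip 11 mm farther), is 224 mm wide along the slicer's y and 4 mm thick; its underside passes through the hinge line. Nothing is on it but the stud.
- stud_head (a point): Top centre of the stud's grip bar; z out along the stud, x along the bar. Black bar 42 mm long, 11 wide, 22 tall, on a disc 48 mm across, 5 thick, turning with it. The stud stands square on the cover 165 mm from the hinge, midway across: cover shut, at own x = -70 mm, y = 0 of the slicer. Untouched, this point is 59 mm above the cover's underside.
- plunger (a joint): How far (m) the stud is pushed in: 0 untouched; spring 5 N plus 300 N/m. A cross pin (24 x 5 x 5 mm) under the cover lies parallel to the bar. Cover shut, bar out of line with the slot: the pin stops on the catch's face after 0.5 to 8.5 mm. In line: it goes through the slot to a solid bottom at 18.5 to 26.5 mm. These depths differ by machine and are hidden: feel for them.
- stud (a joint): Turn (rad) of the stud: 0 when the bar lies along the slicer's x, in line with the catch's slot (within about 0.12); grows clockwise seen from above. Locked at 1.57 (bar across), end stop at 1.6. Starts within 0.4 of 0; takes about 0.04 N m when free. Inside the catch it is free to turn only from 5 to 8 mm above the bottom; at the bottom a slot holds the pin.
- catch: Catch in the box under the stud, hidden when the cover is shut: two aluminium cheeks and a dark slotted keeper. Origin: centre of its foot, on the stud's axis; axes as the slicer's. When the turned stud is let go it springs to 10 mm above the bottom, into a groove under the keeper that keeps it from turning back. The pin must not press on the catch with more than 30 N.
- food_box: Bystander: white plastic bowl, 110 mm across, 70 mm high; origin at the centre of its underside.
- jar: Bystander: closed jar, 70 mm in diameter, 110 mm high; origin at the centre of its underside.
- spatula: Bystander: kitchen spatula lying flat along its own x, origin at its middle, on the worktop.

How it is judged (in metres and radians):
On the way, in this order (a step that is already met when the one before it is completed fails the run):
1. the cover is swung down shut (value of joint cover below 0.06 rad), for 0.05 s.
2. the stud is pushed in through the slot of the catch with the cover shut (value of joint cover below 0.03 rad and value of joint plunger above 0.0115 m and value of joint stud below 0.5 rad), for 0.05 s.
At the end, for the whole second after the job is handed in: The cover is shut (within 0.02 rad); the stud is turned to its locked position (at least 1.4 rad) and held in by the catch (still pushed in by more than 7.5 mm with nothing touching it) (value of joint cover below 0.02 rad and value of joint stud above 1.4 rad and value of joint plunger above 0.0075 m and velocity of joint stud below 0.05 rad/s).
It fails at once if the stud is rammed or forced against the catch (more than 30 N) (contact force between catch and anything else above 30 N).
It fails at once if the bowl is moved (distance of food_box from where it was at the start of the episode above 0.03 m).
It fails at once if the jar is moved (distance of jar from where it was at the start of the episode above 0.03 m).
It fails at once if the spatula is moved (distance of spatula from where it was at the start of the episode above 0.03 m).
It also fails if it takes over 54 s, if anything falls off the work surface, if the arm or the gripper's body presses on something with over 40 N, if the wrist force passes 120 N, or if a joint passes its speed limit or range.

## Working session

There is one attempt and no reset: what is moved stays moved. The work goes in short steps, Python scripts to look and compute and a tool call to move; the robot and the scene stay as the last step left them, time stands still between calls to the robot, and variables do not carry over. Pictures are saved under pics/ and viewed, about 8 in all and at most 12, crops included, and the job is handed in when it is done.

Besides the shell and the picture viewer there is one more tool, called after "Call:" by a JSON object that holds its "method" and its "body", one argument or row to a line. apply_moves: Moves the arm, as the interface text tells. Its arguments: {"type":"object","properties":{"series":{"type":"array"}},"required":["series"]}

```bash
mkdir -p pics
cat > h.py <<'E'
import numpy as np, cv2
from scipy.spatial.transform import Rotation as R
from cell import monitor, cams, job, env
def cam(name):
    c=cams.read_camera(name); return c
E
python3 - <<'E'
from h import *
for n in ("side","top"):
    c=cam(n); cv2.imwrite(f"pics/{n}0.png",c["image"][:,:,::-1])
    print(n,{k:c[k] for k in c if k!="image"})
print(monitor.state())
E
```

```text
side {'fx': 537.8743079324879, 'fy': 537.8743079324879, 'cx': 320.48500637233906, 'cy': 242.28344783319992, 'k1': -0.06619298718076873, 'position': array([ 468.80312613, -883.95044331,  704.17763345]), 'orientation': array([-2.09842033,  0.02249267, -0.16935854])}
top {'fx': 515.3559170214698, 'fy': 515.3559170214698, 'cx': 316.54411870394415, 'cy': 243.75527476822418, 'k1': -0.08864989567359804, 'position': array([ 425.16259701,  111.46348698, 1269.54188196]), 'orientation': array([-3.00331449e+00,  1.72745369e-03, -1.59212910e+00])}
{'t': 0.1, 'joints': array([ 1.12841311e+00,  4.91515994e-01,  1.55935036e+00, -1.14276409e-05,
        1.09175007e+00, -1.05565456e-01]), 'qvel': array([-0.00076213, -0.00311919, -0.00173742, -0.00129456,  0.00084453,
       -0.00013161]), 'tau': array([ 1.89519742e-03, -6.13625765e+01, -2.58607364e+01,  6.93254918e-02,
        4.70473222e-02, -2.63178953e-05]), 'eef_pos': array([206.50557353, 589.88212105, 404.22285091]), 'tcp_rot': array([-1.66646157,  1.5697725 , -2.00327406]), 'ft_force': array([-0.06087216, -0.47113144,  0.45138311]), 'moment': array([ 0.0063937 , -0.02530319, -0.02010165]), 'opening': 0.9987576359848579}
```

View pics/side0.png

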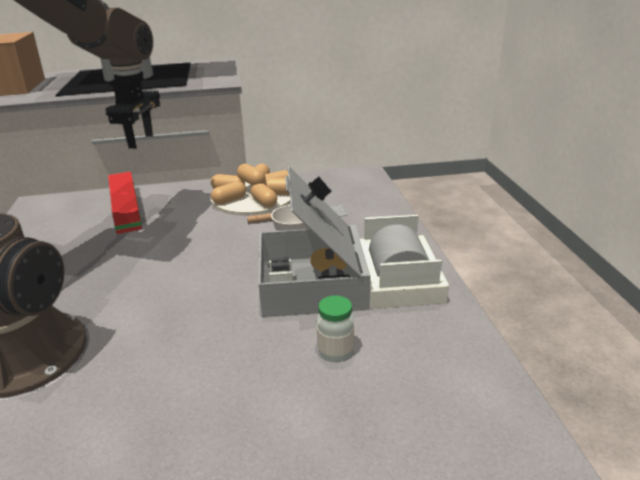

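View pics/top0.png

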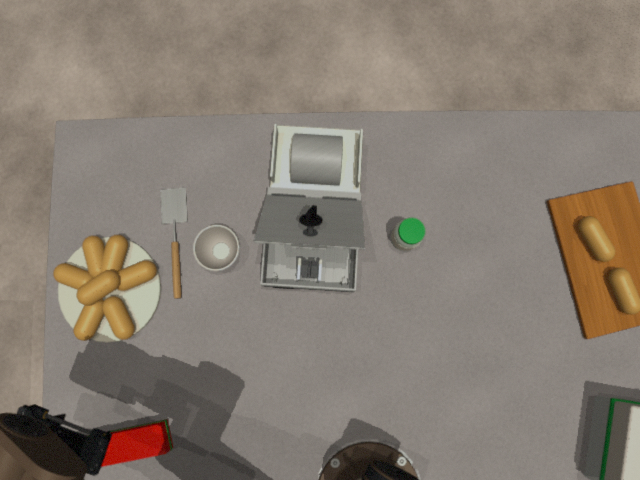

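The side view shows the cover open, with the stud at about (318,188). In the top view the box's near rim runs from (262,289) to (355,291), the stud is at (311,215), the bowl at (217,247) and the jar at (410,232). I'll take a closer crop for measuring.

```bash
cat >> h.py <<'E'
def ray(c,px):
    K=np.array([[c["fx"],0,c["cx"]],[0,c["fy"],c["cy"]],[0,0,1]])
    d=np.array([c["k1"],0,0,0,0])
    # exact inversion: rd = r(1+k1 r^2)
    u=cv2.undistortPointsIter(np.array([[px]],float),K,d,None,None,(3,50,1e-9))[0,0]
    v=R.from_euler("xyz",c["orientation"]).as_matrix()@np.array([u[0],u[1],1]); return v/np.linalg.norm(v)
def atz(c,px,z):
    v=ray(c,px); p=np.array(c["position"]); return p+v*(z-p[2])/v[2]
def proj(c,P):
    M=R.from_euler("xyz",c["orientation"]).as_matrix()
    q=(np.atleast_2d(P)-c["position"])@M; s=q[:,:2]/q[:,2:]
    s=s*(1+c["k1"]*(s**2).sum(1,keepdims=True))
    return s*[c["fx"],c["fy"]]+[c["cx"],c["cy"]]
def crop(c,x0,y0,w,h,f,name):
    im=c["image"][y0:y0+h,x0:x0+w,::-1]
    cv2.imwrite(name,cv2.resize(im,None,fx=f,fy=f,interpolation=cv2.INTER_CUBIC))
E
python3 - <<'E'
from h import *
t=cam("top"); s=cam("side")
a=cv2.resize(t["image"][115:300,240:390,::-1],None,fx=3,fy=3,interpolation=2)
b=cv2.resize(s["image"][165:320,250:380,::-1],None,fx=3,fy=3,interpolation=2)
o=np.zeros((555,800,3),np.uint8); o[:,:405]=a[:,:405]; o[:465,410:800]=b; cv2.imwrite("pics/c1.png",o)
for p in [(262,289),(355,291)]: print(atz(t,p,85))
for p in [(271,190),(362,191)]: print(atz(t,p,85))
E
```

```text
[487.82082044 237.48286171  85.        ]
[478.71864686  24.13216245  85.        ]
[720.34641455 214.68348053  85.        ]
[7.13256714e+02 1.67486430e-01 8.50000000e+01]
```

View pics/c1.png

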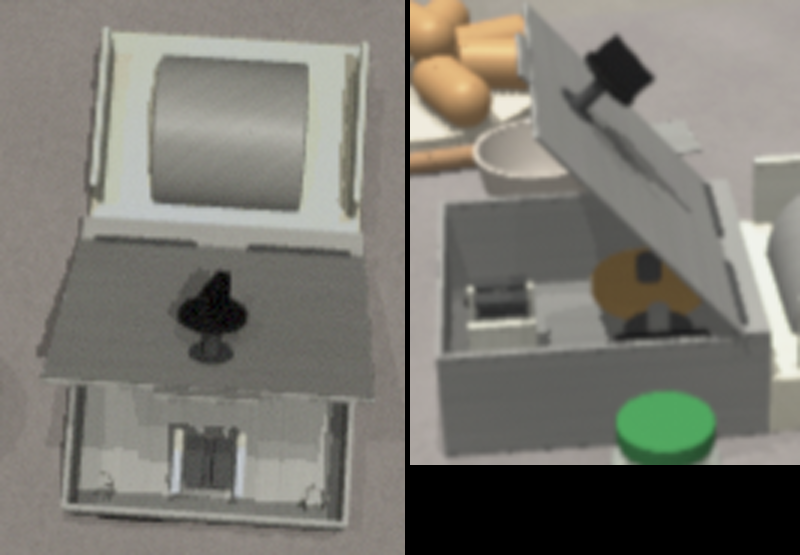

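```bash
cat > fit.py <<'E'
from h import *
from scipy.optimize import least_squares
t=cam("top"); s=cam("side")
T=lambda u,v:(240+(u+.5)/3-.5,115+(v+.5)/3-.5)
S=lambda u,v:(250+(u-410+.5)/3-.5,165+(v+.5)/3-.5)
box=[(t,T(62,511),(-115,110,85)),(t,T(349,524),(-115,-110,85)),(t,T(84,221),(115,110,85)),(t,T(362,236),(115,-110,85)),
 (s,S(438,357),(-115,-110,85)),(s,S(444,203),(-115,110,85)),(s,S(768,334),(115,-110,85)),(s,S(445,452),(-115,-110,0))]
cov=[(t,T(44,379),(212,112,2)),(t,T(371,396),(212,-112,2)),(s,S(528,8),(212,112,2)),(s,S(538,135),(212,-112,2)),
 (t,T(213,315),(165,0,34.5)),(t,T(211,352),(165,0,4)),(s,S(585,98),(165,0,4))]
def W(p,o): return R.from_euler("z",p[2]).apply(np.array(o,float))+[p[0],p[1],0]
def C(p,o):
    d,y,h=o;a=p[3]; return W(p,(95-d*np.cos(a)+h*np.sin(a),y,85+d*np.sin(a)+h*np.cos(a)))
def f(p): return np.concatenate([proj(c,W(p,o))[0]-px for c,px,o in box]+[proj(c,C(p,o))[0]-px for c,px,o in cov])
r=least_squares(f,[600,120,0,0.9],loss="soft_l1"); p=r.x
print(p.round(4)); print(f(p).reshape(-1,2).round(1))
print("stud shut",W(p,(-70,0,0)),"head now",C(p,(165,0,59)),"edge",C(p,(212,0,4)))
E
python3 fit.py
```

```text
[ 6.045008e+02  1.231650e+02 -7.940000e-02  8.874000e-01]
[[-0.3 -0.7]
 [-0.4  0.6]
 [-0.5 -1.3]
 [-0.1 -1.1]
 [-1.1  1.4]
 [-2.2  0.1]
 [ 1.4  1.3]
 [-0.1  3. ]
 [-1.6 -0.5]
 [ 1.3  0.3]
 [-1.2 -2.2]
 [-0.1  0.3]
 [-0.4 -1.4]
 [-0.2 -0.8]
 [-2.4  2.8]]
stud shut [534.72156846 128.72001738   0.        ] head now [640.95473766 120.26296716 250.20244865] edge [568.85686681 126.00256167 251.92119021]
```

```bash
cat >> fit.py <<'E'
m=monitor.state(); M=R.from_euler("xyz",m["tcp_rot"]).as_matrix(); print("tool axes (cols)\n",M.round(3)); 
for a in (.887,.6,.3,0.):
    q=C([*p[:3],a],(198,45,4)); print(a,q.round(1))
print("ownx",W(p,(1,0,0))-W(p,(0,0,0)),"bar top",C(p,(165,0,59)), env.tcp_to_tips)
E
python3 fit.py | tail -9
```

```text
tool axes (cols)
 [[-0.     0.331  0.944]
 [-0.     0.944 -0.331]
 [-1.    -0.    -0.   ]]
0.887 [581.2 170.2 241. ]
0.6 [542.1 173.3 200.1]
0.3 [515.4 175.4 147.3]
0.0 [505.4 176.2  89. ]
ownx [ 0.99684624 -0.07935731  0.        ] bar top [640.95473766 120.26296716 250.20244865] 190.1
```

Call:
{"method": "apply_moves", "body": {
  "series": [
    [1, [-5, 0, 0], 0],
    [1, [-7.6, -3, 5.5], -0.1],
    [1, [-7.6, -6, 11], -0.2],
    [1, [-7.6, -9, 16.7], -0.26],
    [1, [-7.6, -12, 22.3], -0.26],
    [1, [-7.6, -15, 27.9], -0.26],
    [1, [-7.6, -18, 33.5], -0.26],
    [1, [-7.6, -21, 39], -0.26],
    [1, [-7.6, -24, 44.6], -0.26],
    [1, [-7.6, -27, 50.2], -0.26],
    [1, [-7.6, -27, 50.2], -0.26],
    [1, [-7.6, -27, 50.2], -0.26],
    [1, [-7.6, -27, 50.2], -0.26]
  ]
}}

```text
t: 2.02
eef_pos: [590.3, 170.2, 480.9]
tcp_rot: [1.966, 1.57, 1.891]
ft_force: [-0.2, -0.2, -0.4]
opening: 0.003
```

Run:
```python
from h import *
t=cam("top"); s=cam("side")
a=cv2.resize(t["image"][115:300,240:390,::-1],None,fx=3,fy=3,interpolation=2)
b=cv2.resize(s["image"][115:295,250:380,::-1],None,fx=3,fy=3,interpolation=2)
o=np.zeros((555,800,3),np.uint8); o[:,:405]=a[:,:405]; o[:540,410:800]=b; cv2.imwrite("pics/c2.png",o)
m=monitor.state(); print(m["eef_pos"],R.from_euler("xyz",m["tcp_rot"]).as_matrix().round(3),m["ft_force"],m["opening"],m["t"])
```

```text
[590.24721417 170.3720728  481.06443331] [[ 0.     0.075  0.997]
 [ 0.     0.997 -0.075]
 [-1.     0.     0.   ]] [-0.55297466 -0.22250308 -0.40453709] 0.0052488730122463014 2.125
```

View pics/c2.png

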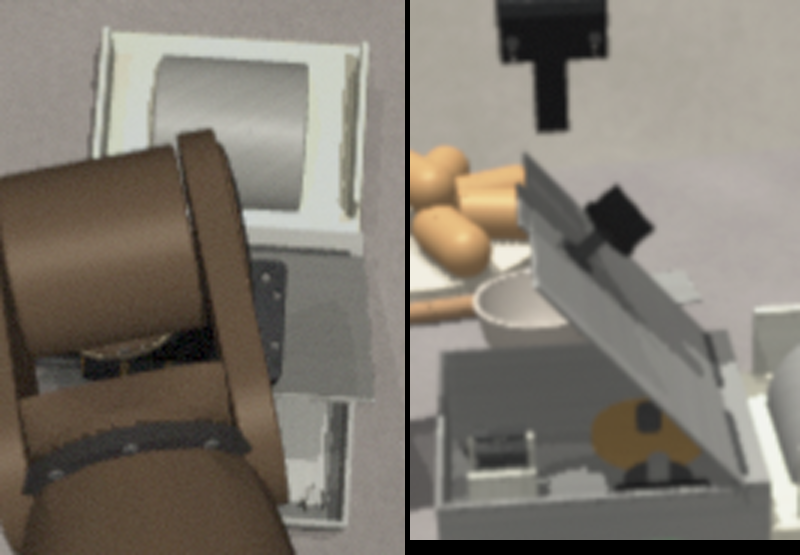

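The closed fingers are over the open cover, just beyond its near edge, as the fit predicted. Next I'll follow the arc down.

Call:
{"method": "apply_moves", "body": {
  "series": [
    [1, [2, 0, 0], 0],
    [1, [3.5, 0, 0], 0],
    [1, [4.2, 0, 0], 0],
    [1, [5.0, 0, 0], 0],
    [1, [5.4, 0, -0.5], 0],
    [1, [5.85, 0, -1.03], 0],
    [1, [6.3, 0, -1.5], 0],
    [1, [6.8, 0, -2.0], 0],
    [1, [7.3, 0, -2.5], 0],
    [1, [7.84, 0, -2.96], 0],
    [1, [8.4, 0, -3.4], 0],
    [1, [8.93, 0, -3.8], 0]
  ]
}}

```text
t: 3.62
eef_pos: [552.9, 172.1, 391.0]
tcp_rot: [2.448, 1.571, 2.371]
ft_force: [1.1, 0.1, 0.5]
opening: 0.004
```

Call:
{"method": "apply_moves", "body": {
  "series": [
    [1, [0.6, 0, -0.4], 0],
    [1, [1.15, 0, -0.8], 0],
    [1, [1.75, 0, -1.15], 0],
    [1, [2.35, 0, -1.5], 0],
    [1, [2.95, 0, -1.8], 0],
    [1, [3.6, 0, -2.1], 0],
    [1, [4.2, 0, -2.35], 0],
    [1, [4.9, 0, -2.6], 0],
    [1, [5.5, 0, -2.8], 0],
    [1, [6.2, 0, -3.05], 0],
    [1, [6.9, 0, -3.2], 0],
    [1, [7.5, 0, -3.4], 0],
    [1, [8.2, 0, -3.5], 0],
    [1, [8.9, 0, -3.6], 0],
    [1, [9.5, 0, -3.7], 0],
    [1, [10, 0, -3.8], 0]
  ]
}}

```text
t: 5.62
eef_pos: [515.3, 175.0, 291.0]
tcp_rot: [0.758, 1.571, 0.682]
ft_force: [0.2, 0.6, -0.2]
opening: 0.006
```

Call:
{"method": "apply_moves", "body": {
  "series": [
    [1, [0.4, 0, 0], 0],
    [1, [0.7, 0, 0], 0],
    [1, [0.9, 0, 0], 0],
    [1, [1.1, 0, 0], 0],
    [1, [1.2, 0, 0], 0],
    [1, [1.3, 0, 0], 0],
    [1, [1.3, 0, 0], 0]
  ]
}}

```text
t: 6.5
eef_pos: [515.2, 175.0, 279.3]
tcp_rot: [0.362, 1.57, 0.285]
ft_force: [-3.8, -0.8, 10.2]
opening: 0.003
```

Call:
{"method": "apply_moves", "body": {
  "series": [
    [1, [-4, 0, 0], 0],
    [1, [-9, 0, 0], 0],
    [1, [-12, 5, 0], 0],
    [-1, [-12, 11, 0], 0],
    [-1, [-12, 17, 0], 0],
    [-1, [-12, 22, 0], 0],
    [-1, [-12, 22, 0], 0]
  ]
}}

```text
t: 7.38
eef_pos: [531.6, 397.2, 397.7]
tcp_rot: [2.176, 1.57, 2.103]
ft_force: [-0.1, 0.1, -0.7]
opening: 0.371
```

Run:
```python
from h import *
t=cam("top"); s=cam("side")
a=cv2.resize(t["image"][180:300,245:375,::-1],None,fx=3,fy=3,interpolation=2)
b=cv2.resize(s["image"][195:325,250:380,::-1],None,fx=3,fy=3,interpolation=2)
o=np.zeros((400,800,3),np.uint8); o[:360,:390]=a; o[:390,400:790]=b; cv2.imwrite("pics/c3.png",o)
g=t["image"][180:300,245:375].max(2)
m=(g<50).astype(np.uint8); n,l,st,ce=cv2.connectedComponentsWithStats(m)
for i in range(1,n):
    if st[i,4]>20: print(st[i],ce[i]+[245,180])
```

```text
[58 77 12 19 63] [307.76190476 266.11111111]
```

View pics/c3.png

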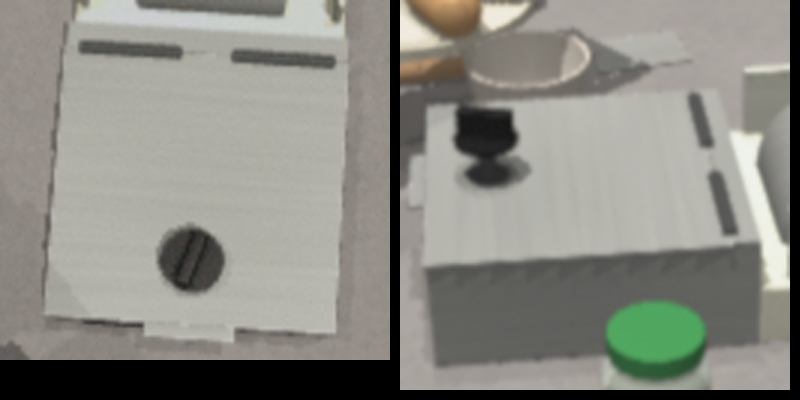

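The cover is shut. The disc centre is at crop (191,260), and the bar is tilted clockwise by a little under 0.4 rad. I'll zoom in for the angle.

Run:
```python
from h import *
im=np.mean([cam("top")["image"][250:284,292:326,::-1].astype(float) for _ in range(4)],0)
t=cam("top")
im=np.clip(im*3,0,255).astype(np.uint8)
cv2.imwrite("pics/c4.png",cv2.resize(im,None,fx=14,fy=14,interpolation=2))
Tc=lambda u,v:(245+(u+.5)/3-.5,180+(v+.5)/3-.5)
print("disc",atz(t,Tc(191,260),121))
P={k:atz(t,Tc(*uv),z) for k,uv,z in [("nl",(46,316),89),("nr",(334,332),89),("hl",(79,46),89),("hr",(336,62),89),("fl",(72,42),89),("fr",(348,60),89)]}
for a,b in [("nl","nr"),("hl","hr")]:
    d=P[a]-P[b]; print("own y angle -> yaw",np.arctan2(-d[0],d[1]),np.linalg.norm(d))
for a,b in [("nl","fl"),("nr","fr")]:
    d=P[b]-P[a]; print("own x angle -> yaw",np.arctan2(d[1],d[0]),np.linalg.norm(d))
print("near mid",(P["nl"]+P["nr"])/2, monitor.state()["t"],monitor.state()["eef_pos"])
```

```text
disc [534.42164979 129.48836155 121.        ]
own y angle -> yaw -0.076610570633487 220.12629587699493
own y angle -> yaw -0.0854671958856276 201.32779769074017
own x angle -> yaw -0.10108309072439578 214.8801022854241
own x angle -> yaw -0.08345789264405129 212.25137525779658
near mid [488.43102787 131.83310338  89.        ] 7.725 [532.44431698 393.36710379 398.77691892]
```

View pics/c4.png

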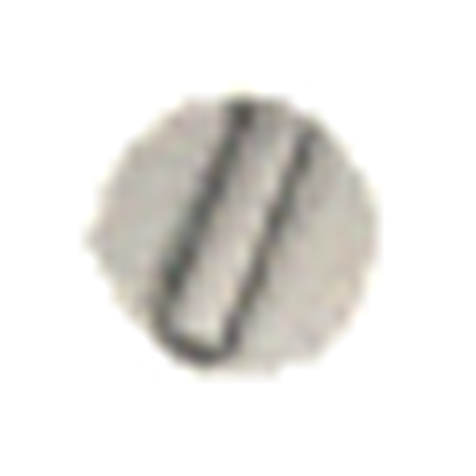

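Call:
{"method": "apply_moves", "body": {
  "series": [
    [-1, [0, -5, 0.4], 0.1],
    [-1, [0, -10, 0.8], 0.2],
    [-1, [0, -15, 1.2], 0.29],
    [-1, [0, -20, 1.7], 0.29],
    [-1, [0, -24, 2.0], 0.29],
    [-1, [1, -26.3, 2.2], 0.29],
    [-1, [2, -26.3, 2.2], 0.29],
    [-1, [2, -26.3, 2.2], 0.29],
    [-1, [2, -26.3, 2.2], 0.29]
  ]
}}

```text
t: 8.85
eef_pos: [534.0, 131.2, 378.6]
tcp_rot: [1.017, 1.57, 0.651]
ft_force: [0.6, 0.1, 0.4]
opening: 0.999
```

Run:
```python
from h import *
m=monitor.state(); M=R.from_euler("xyz",m["tcp_rot"]).as_matrix(); print(m["t"],m["eef_pos"],M.round(4),"yang",np.arctan2(M[1,1],M[0,1]),m["joints"].round(3),m["ft_force"])
print("to stud in tool axes",M.T@(np.array([534.5,129.2,316])-m["eef_pos"]))
```

```text
8.85 [533.96762951 131.17919074 378.62002555] [[ 3.000e-04  3.578e-01  9.338e-01]
 [ 2.000e-04  9.338e-01 -3.578e-01]
 [-1.000e+00  3.000e-04  2.000e-04]] yang 1.2048414640425262 [ 0.121  0.414  1.776  0.     0.952 -1.084] [0.59866474 0.09041808 0.36756698]
to stud in tool axes [62.61976637 -1.67520089  1.19447735]
```

Call:
{"method": "apply_moves", "body": {
  "series": [
    [-1, [2.5, -0.15, 0.1], 0],
    [-1, [4.5, -0.15, 0.1], 0],
    [-1, [5.6, -0.15, 0.1], 0],
    [-1, [6.2, -0.15, 0.1], 0],
    [-1, [6.2, -0.15, 0.1], 0],
    [-1, [6.2, -0.15, 0.1], 0]
  ]
}}

```text
t: 9.6
eef_pos: [534.5, 128.8, 317.0]
tcp_rot: [0.544, 1.57, 0.178]
ft_force: [-0.4, -0.1, -0.0]
opening: 1.003
```

Call:
{"method": "apply_moves", "body": {
  "series": [
    [0.4, [0, 0, 0], 0],
    [0.4, [0, 0, 0], 0],
    [0.7, [0, 0, 0], 0],
    [0.7, [0, 0, 0], 0],
    [0.7, [0, 0, 0], 0]
  ]
}}

```text
t: 10.22
eef_pos: [534.4, 128.7, 316.4]
tcp_rot: [1.315, 1.571, 0.948]
ft_force: [-0.2, -0.2, 0.3]
opening: 0.536
```

Call:
{"method": "apply_moves", "body": {
  "series": [
    [1, [0, 0, 0], 0],
    [1, [0, 0, 0], 0],
    [1, [0, 0, 0], 0],
    [1, [0, 0, 0], 0],
    [1, [0, 0, 0], 0],
    [1, [0, 0, 0], 0],
    [1, [0, 0, 0], 0],
    [1, [0, 0, 0], 0]
  ]
}}

```text
t: 11.22
eef_pos: [534.5, 129.3, 316.5]
tcp_rot: [1.304, 1.569, 0.937]
ft_force: [1.6, 7.2, 0.8]
opening: 0.113
```

Call:
{"method": "apply_moves", "body": {
  "series": [
    [1, [0, 0.05, 0.02], -0.07],
    [1, [0, 0.07, 0.02], -0.14],
    [1, [0, 0.07, 0.02], -0.21],
    [1, [0, 0.07, 0.02], -0.28],
    [1, [0, 0.07, 0.02], -0.28],
    [1, [0, 0.07, 0.02], -0.28]
  ]
}}

```text
t: 11.98
eef_pos: [534.8, 129.4, 316.5]
tcp_rot: [1.276, 1.57, 1.187]
ft_force: [-0.7, 4.0, 1.9]
opening: 0.113
```

```bash
cat > st.py <<'E'
from h import *
m=monitor.state(); M=R.from_euler("xyz",m["tcp_rot"]).as_matrix(); print(m["t"],m["eef_pos"].round(2),"yang",np.arctan2(M[1,1],M[0,1]).round(4),"F",m["ft_force"].round(2),"Ftool",(M.T@m["ft_force"]).round(2),"M",m["moment"].round(2),m["opening"])
E
python3 st.py
```

```text
11.975 [534.78 129.43 316.51] yang 1.4825 F [-0.67  3.99  1.94] Ftool [-1.94  3.92 -1.01] M [0.65 0.11 0.06] 0.11253361359377395
```

Call:
{"method": "apply_moves", "body": {
  "series": [
    [1, [0.1, 0.04, 0], 0],
    [1, [0.25, 0.04, 0], 0],
    [1, [0.4, 0.04, 0], 0],
    [1, [0.55, 0.04, 0], 0],
    [1, [0.7, 0.04, 0], 0],
    [1, [0.8, 0.04, 0], 0],
    [1, [0.8, 0.04, 0], 0],
    [1, [0.8, 0.04, 0], 0]
  ]
}}

```text
t: 12.98
eef_pos: [534.8, 129.7, 308.6]
tcp_rot: [0.366, 1.571, 0.279]
ft_force: [-2.8, 2.2, 6.2]
opening: 0.113
```

```bash
python3 st.py
```

```text
12.975 [534.82 129.65 308.63] yang 1.4837 F [-2.77  2.19  6.22] Ftool [-6.22  1.94 -2.95] M [0.34 0.47 0.05] 0.1134103628918123
```

Call:
{"method": "apply_moves", "body": {
  "series": [
    [1, [0.05, 0.02, -0.03], 0],
    [1, [0.1, 0.02, -0.03], 0],
    [1, [0.15, 0.02, -0.03], 0],
    [1, [0.2, 0.02, -0.03], 0],
    [1, [0.2, 0.02, -0.03], 0]
  ]
}}

```text
t: 13.6
eef_pos: [534.7, 129.7, 306.7]
tcp_rot: [-0.018, 1.57, -0.105]
ft_force: [-1.4, -0.0, 5.7]
opening: 0.11
```

```bash
python3 st.py
```

```text
13.6 [534.66 129.74 306.74] yang 1.4836 F [-1.38 -0.02  5.72] Ftool [-5.72 -0.14 -1.36] M [ 0.03  0.28 -0.02] 0.11043446864656795
```

Call:
{"method": "apply_moves", "body": {
  "series": [
    [1, [0.1, 0, 0], 0],
    [1, [0.2, 0, 0], 0],
    [1, [0.3, 0, 0], 0],
    [1, [0.4, 0, 0], 0],
    [1, [0.4, 0, 0], 0]
  ]
}}

```text
t: 14.22
eef_pos: [534.7, 129.7, 302.8]
tcp_rot: [-0.031, 1.57, -0.118]
ft_force: [-2.2, 0.5, 9.0]
opening: 0.112
```

```bash
python3 st.py
```

```text
14.225 [534.66 129.75 302.83] yang 1.4837 F [-2.16  0.49  8.98] Ftool [-8.98  0.3  -2.18] M [0.02 0.34 0.03] 0.11216912919959096
```

The force matches the spring law at 13.7 mm, so the pin is passing through the slot. I'll keep going in small steps and feel for the bottom.

Call:
{"method": "apply_moves", "body": {
  "series": [
    [1, [0.1, 0, 0], 0],
    [1, [0.2, 0, 0], 0],
    [1, [0.3, 0, 0], 0],
    [1, [0.4, 0, 0], 0],
    [1, [0.4, 0, 0], 0]
  ]
}}

```text
t: 14.85
eef_pos: [534.7, 129.7, 298.9]
tcp_rot: [-0.026, 1.57, -0.113]
ft_force: [-2.2, -0.6, 8.6]
opening: 0.117
```

Call:
{"method": "apply_moves", "body": {
  "series": [
    [1, [0.05, 0, 0], 0],
    [1, [0.1, 0, 0], 0],
    [1, [0.1, 0, 0], 0]
  ]
}}

```text
t: 15.22
eef_pos: [534.6, 129.7, 297.9]
tcp_rot: [0.008, 1.57, -0.079]
ft_force: [-1.1, 0.4, 10.0]
opening: 0.112
```

Call:
{"method": "apply_moves", "body": {
  "series": [
    [1, [0.05, 0, 0], 0],
    [1, [0.1, 0, 0], 0],
    [1, [0.1, 0, 0], 0]
  ]
}}

```text
t: 15.6
eef_pos: [534.6, 129.7, 297.0]
tcp_rot: [-0.01, 1.57, -0.097]
ft_force: [-2.2, 1.0, 10.2]
opening: 0.116
```

Call:
{"method": "apply_moves", "body": {
  "series": [
    [1, [0.05, 0, 0], 0],
    [1, [0.1, 0, 0], 0],
    [1, [0.1, 0, 0], 0]
  ]
}}

```text
t: 15.98
eef_pos: [534.6, 129.7, 296.0]
tcp_rot: [-0.01, 1.57, -0.097]
ft_force: [-2.1, 0.8, 10.4]
opening: 0.117
```

Call:
{"method": "apply_moves", "body": {
  "series": [
    [1, [0.05, 0, 0], 0],
    [1, [0.1, 0, 0], 0],
    [1, [0.1, 0, 0], 0]
  ]
}}

```text
t: 16.35
eef_pos: [534.6, 129.8, 295.0]
tcp_rot: [0.011, 1.57, -0.076]
ft_force: [-2.3, 0.5, 10.0]
opening: 0.115
```

Call:
{"method": "apply_moves", "body": {
  "series": [
    [1, [0.05, 0, 0], 0],
    [1, [0.1, 0, 0], 0],
    [1, [0.1, 0, 0], 0]
  ]
}}

```text
t: 16.73
eef_pos: [534.7, 129.8, 294.1]
tcp_rot: [0.076, 1.57, -0.011]
ft_force: [-3.4, 1.7, 11.2]
opening: 0.114
```

Call:
{"method": "apply_moves", "body": {
  "series": [
    [1, [0.05, 0, 0], 0],
    [1, [0.1, 0, 0], 0],
    [1, [0.1, 0, 0], 0]
  ]
}}

```text
t: 17.1
eef_pos: [534.6, 129.8, 294.0]
tcp_rot: [0.152, 1.569, 0.065]
ft_force: [-5.6, 0.8, 21.1]
opening: 0.113
```

Bottom felt at TCP z ≈ 294.0, where the force jumped from 11 to 21 N. I'll ease back 6 mm from there.

Call:
{"method": "apply_moves", "body": {
  "series": [
    [1, [-0.2, 0, 0], 0],
    [1, [-0.4, 0, 0], 0],
    [1, [-0.6, 0, 0], 0],
    [1, [-0.7, 0, 0], 0],
    [1, [-0.7, 0, 0], 0],
    [1, [-0.7, 0, 0], 0]
  ]
}}

```text
t: 17.85
eef_pos: [534.6, 129.8, 300.0]
tcp_rot: [0.156, 1.57, 0.069]
ft_force: [-2.2, 1.0, 8.7]
opening: 0.116
```

```bash
python3 st.py
```

```text
17.85 [534.64 129.79 299.96] yang 1.4836 F [-2.24  1.05  8.74] Ftool [-8.74  0.85 -2.31] M [ 0.19  0.4  -0.01] 0.11589409358988324
```

Call:
{"method": "apply_moves", "body": {
  "series": [
    [1, [0, 0, 0], 0.08],
    [1, [0, 0, 0], 0.16],
    [1, [0, 0, 0], 0.24],
    [1, [0, 0, 0], 0.32],
    [1, [0, 0, 0], 0.32]
  ]
}}

```text
t: 18.48
eef_pos: [534.7, 129.9, 300.0]
tcp_rot: [0.701, 1.57, 0.292]
ft_force: [-1.5, 3.5, 8.6]
opening: 0.11
```

```bash
python3 st.py
```

```text
18.475 [534.69 129.92 299.97] yang 1.1623 F [-1.54  3.5   8.6 ] Ftool [-8.61  2.61 -2.79] M [ 0.49  0.36 -0.03] 0.10990475031530435
```

Call:
{"method": "apply_moves", "body": {
  "series": [
    [1, [0, 0.03, 0], 0.1],
    [1, [0, 0.03, 0], 0.2],
    [1, [0, 0.03, 0], 0.3],
    [1, [0, 0.03, 0], 0.4],
    [1, [0, 0.03, 0], 0.5],
    [1, [0, 0.03, 0], 0.6],
    [1, [0, 0.03, 0], 0.7],
    [1, [0, 0.03, 0], 0.8],
    [1, [0, 0.03, 0], 0.8]
  ]
}}

```text
t: 19.6
eef_pos: [534.9, 130.3, 300.1]
tcp_rot: [1.534, 1.569, 0.325]
ft_force: [-0.5, 3.5, 9.2]
opening: 0.116
```

```bash
python3 st.py
```

```text
19.6 [534.94 130.28 300.07] yang 0.362 F [-0.5   3.5   9.19] Ftool [-9.19  0.79 -3.45] M [ 0.59  0.2  -0.05] 0.11642125426741354
```

Call:
{"method": "apply_moves", "body": {
  "series": [
    [1, [0, 0, 0], 0.1],
    [1, [0, 0, 0], 0.2],
    [1, [0, 0, 0], 0.3],
    [1, [0, 0, 0], 0.38],
    [1, [0, 0, 0], 0.43],
    [1, [0, 0, 0], 0.43]
  ]
}}

```text
t: 20.35
eef_pos: [535.1, 130.3, 300.1]
tcp_rot: [1.92, 1.568, 0.282]
ft_force: [0.4, 3.7, 9.5]
opening: 0.113
```

```bash
python3 st.py
```

```text
20.35 [535.11 130.34 300.14] yang -0.0673 F [0.44 3.74 9.5 ] Ftool [-9.5   0.21 -3.77] M [ 0.59  0.11 -0.04] 0.11336478696261827
```

Call:
{"method": "apply_moves", "body": {
  "series": [
    [1, [-0.1, 0, 0], 0],
    [1, [-0.2, 0, 0], 0],
    [1, [-0.3, 0, 0], 0],
    [1, [-0.35, 0, 0], 0],
    [1, [-0.35, 0, 0], 0]
  ]
}}

```text
t: 20.98
eef_pos: [535.1, 130.3, 303.6]
tcp_rot: [1.925, 1.568, 0.287]
ft_force: [0.4, 5.2, 7.6]
opening: 0.114
```

```bash
python3 st.py
```

```text
20.975 [535.13 130.3  303.63] yang -0.0667 F [0.36 5.18 7.6 ] Ftool [-7.6   0.03 -5.2 ] M [ 0.7  -0.01 -0.05] 0.11409049404784728
```

Now I'll release, lift clear, move aside and check.

Call:
{"method": "apply_moves", "body": {
  "series": [
    [0.5, [0, 0, 0], 0],
    [0, [0, 0, 0], 0],
    [0, [0, 0, 0], 0],
    [0, [0, 0, 0], 0],
    [0, [0, 0, 0], 0],
    [0, [-2, 0, 0], 0],
    [0, [-6, 0, 0], 0],
    [0, [-11, 0, 0], 0],
    [0, [-11, 0, -3], 0],
    [0, [-11, 0, -8], 0],
    [0, [-11, 0, -14], 0],
    [0, [-11, 0, -20], 0],
    [0, [-11, 0, -25], 0],
    [0, [-11, 0, -25], 0]
  ]
}}

```text
t: 22.72
eef_pos: [550.5, 382.6, 412.1]
tcp_rot: [-1.783, 1.57, 2.867]
ft_force: [-0.1, -1.3, 0.1]
opening: 0.5
```

```bash
python3 st.py
python3 - <<'E'
from h import *
t=cam("top"); s=cam("side")
a=cv2.resize(t["image"][180:300,245:375,::-1],None,fx=3,fy=3,interpolation=2)
b=cv2.resize(s["image"][195:325,250:380,::-1],None,fx=3,fy=3,interpolation=2)
o=np.zeros((400,800,3),np.uint8); o[:360,:390]=np.clip(a*1.0,0,255); o[:390,400:790]=b; cv2.imwrite("pics/c5.png",o)
E
```

```text
22.725 [550.54 382.58 412.13] yang -0.0626 F [-0.13 -1.32  0.07] Ftool [-0.07 -0.05  1.33] M [-0.11  0.04 -0.01] 0.5001949843124829
```

View pics/c5.png

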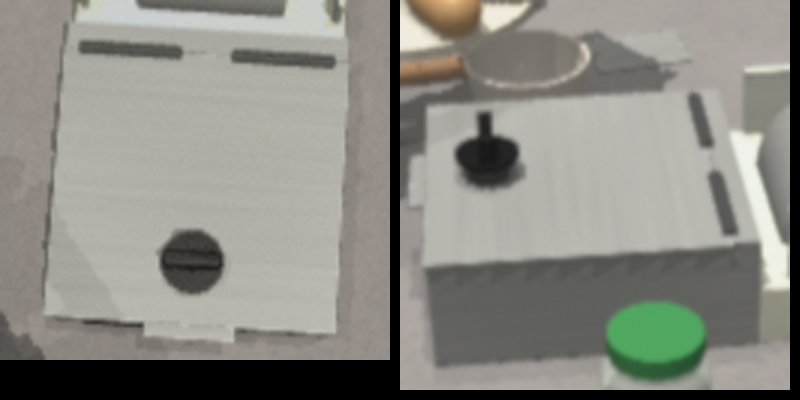

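The final picture shows the bar across at (191,260), with the disc about 7 px lower in the side view. That is roughly 12 mm held in, and the cover is shut. Handing in.

```bash
python3 -c "
from cell import job; print(job.job_done())"
```

```text
the job is handed in; nothing more can be done
None
```

The cover is shut, the stud is turned and locked, and the job is handed in. The system reports no verdict, so the result rests on my own checks below.

- **Cover:** I swung it down with the closed fingers along its arc until it pushed back with about 10 N.
- **Push:** I gripped the stud bar, which started about 0.28 rad out of line, and turned it in line with the box. The pin went through the slot and bottomed at about 22.5 mm, where the force rose from 11 to 21 N.
- **Turn:** I eased back 6 mm and turned it about 1.55 rad clockwise, at roughly 0.05 N m. I then let the spring bring it up 3.5 mm before opening the jaws and moving clear.

**Last checks:** The pictures show the cover level and the bar square across the box. The stud is about 12 mm lower than when untouched, which fits the expected 12.5 mm. The bowl, jar and spatula were never approached at their height and look unmoved in the cropped side view; I did not measure them. The clock read about 23 s of the 54 s allowed. No check failed, but side forces of up to about 7 N showed while gripping because the grip was slightly off centre.

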